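# Unpin a worn link and show its eye to the inspection camera

### The job

Draw the red-handled pin straight up out of the blue clevis and park it upright in the yellow side notch, hanging by its collar and let go. Then take the brass link by its bar, draw it out of the clevis mouth and present it to the upward-looking inspection camera: level, its eye centred over the lens with its underside 120 mm above the glass, and its bar pointing along the camera's yellow line, away from the lens. Finish still holding it there steadily in the gripper; do not touch the camera, and leave the jar, the can, the screwdriver and the tin where they are.

Things in the scene. Friction and masses are not known exactly. Their poses are not given: they have to be found in the camera images.
- clevis: Fixed blue clevis on a dark 12 mm base plate. Origin on the bench under the bore; z up. Mouth opens to -x, a web (x +22 to +34 mm) closes +x. Lower ear 44 (x) x 40 (y) mm, top z = 55; upper ear same, z = 70 to 80; a 12 mm bore through both at x = y = 0. A parking notch stands at +y, a rest post for the link's bar at x = -130. Base plate under the bar 46 mm wide, x -164 to +36.
- clevis_bore (a point): Centre of the bore on the top face of the upper ear, 80 mm above the bench; axes as clevis.
- link_rest (a point): Top of the rest post, 130 mm to clevis -x of the bore, 55 mm above the bench: the link's bar lies on it between two cheeks that stand 24 mm apart and 6 mm high; post and cheeks are 12 mm long (x), 40 mm wide over all (y).
- notch_seat (a point): Seat of the yellow parking notch, 70 mm to clevis +y of the bore, on the plate's top face 80 mm above the bench; axes as clevis. Slot 14 mm wide through a plate 12 mm thick, 44 mm wide (y), open above, below and to -x; it runs from 24 mm in front (-x) of the seat to a back wall 7.5 mm behind. Free below to z = 12. A pin lowered here hangs by its collar, shank in the slot.
- pin: Loose pin, 60 g, upright in the clevis bore. Origin on its axis at the collar's underside; z up to the handle. Below: steel shank 10 mm diameter, 46 mm long, tapered tip. Above: collar 24 mm diameter, 5 mm high, then a red cylindrical handle 16 mm diameter, 31 mm high. At the start the collar rests on the upper ear and the shank passes through upper ear, link eye and lower ear.
- pin_tip (a point): Lower end of the pin's shank, 46 mm below pin.
- link: Loose brass link, 0.15 to 0.31 kg, 12 mm thick. Origin at its eye's centre, underside; z up. Eye 32 mm diameter, 12 mm bore; a bar 16 mm wide runs along -x. At the start the eye lies on the lower ear, the bar points out of the mouth and is free to grip from above about 75 mm from the eye (near its centre of mass). Drawn 45 mm along clevis -x, the eye is clear and can be lifted.
- link_tail (a point): Middle of the free end of the link's bar, 152 mm along -x from the eye's centre, 6 mm above the link's underside.
- camera: Fixed inspection camera (its position and yaw vary): a black housing 90 x 90 mm, 46 mm high, with a white light ring 72 mm in diameter on top, looking straight up. Origin on the bench under the lens; z up. A yellow line 14 mm wide on the bench runs from the housing along the camera's -x: the link's bar must point from the lens in this direction.
- camera_glass (a point): Centre of the lens glass (30 mm diameter) on top of the camera, 51 mm above the bench; axes as camera.
- jar: Bystander: glass jar with red lid, 68 mm diameter, 95 mm high; origin at the centre of its underside. Leave alone.
- can: Bystander: orange can, 60 mm diameter, 170 mm high; origin at the centre of its underside. Leave alone.
- screwdriver: Bystander: screwdriver with blue handle, 170 mm long, lying along its x; origin under its middle. Leave alone.
- tin: Bystander: open dark tin with two small side handles, 80 mm diameter, 70 mm high; origin at the centre of its underside. Leave alone.
Mind the look-alikes: they are no part of the job. Leave any green, orange or purple look-alike of the pin alone.

How it is judged:
On the way, in this order (a step that is already met when the one before it is completed fails the run):
1. the pin is drawn out of the bore: its tip is above the upper ear (z of pin_tip in the frame of clevis_bore above 0 m), for 0.1 s.
2. the pin is parked upright in the side notch, its collar on the notch plate, let go, with the link still in the clevis (horizontal distance between pin and notch_seat below 0.017 m and z of pin in the frame of notch_seat between -0.003 and 0.004 m and angle between pin's own z axis and vertical below 0.15 rad and contact force between pin and the fingers below 0.05 N and linear speed of pin below 0.02 m/s and horizontal distance between link and clevis below 0.02 m), for 0.2 s.
3. the link's eye is drawn out of the clevis and held by the gripper (horizontal distance between link and clevis above 0.038 m and contact force between link and the fingers above 1 N), for 0.1 s.
At the end, for the whole second after the job is handed in: Link held still by the fingers: underside 102-138 mm above the glass, eye within 12 mm of the lens axis, level within 8 deg, bar within 9.7 deg of the yellow line and pointing away from the lens. Pin released in the notch: within 17 mm of the seat, collar on the plate, upright within 8.5 deg (horizontal distance between link and camera_glass below 0.012 m and z of link in the frame of camera_glass between 0.102 and 0.138 m and angle between link's own z axis and vertical below 0.14 rad and angle between the x axis of link and the x axis of camera, either way round below 0.17 rad and x of link_tail in the frame of camera_glass below -0.05 m and linear speed of link below 0.02 m/s and angular speed of link below 0.15 rad/s and contact force between link and the fingers above 1 N and horizontal distance between pin and notch_seat below 0.017 m and z of pin in the frame of notch_seat between -0.003 and 0.004 m and angle between pin's own z axis and vertical below 0.15 rad and contact force between pin and the fingers below 0.05 N); the arm keeps its last pose, push and grip.
It fails at once if the camera is touched with more than 2 N (contact force between camera and anything else above 2 N).
It fails at once if the jar is moved by more than 25 mm (distance of jar from where it was at the start of the episode above 0.025 m).
It fails at once if the can is moved by more than 25 mm (distance of can from where it was at the start of the episode above 0.025 m).
It fails at once if the screwdriver is moved by more than 25 mm (distance of screwdriver from where it was at the start of the episode above 0.025 m).
It fails at once if the tin is moved by more than 25 mm (distance of tin from where it was at the start of the episode above 0.025 m).
It also fails if it takes over 61 s, if anything falls off the work surface, if the arm or the gripper's body presses on something with over 40 N, if the wrist force passes 120 N, or if a joint passes its speed limit or range.

### The arm

A 6-joint arm with a two-finger parallel gripper is mounted at the origin on the work surface. World frame = base frame: x ahead of the robot, y to its left, z up, the work surface at z = 0. Lengths are in m, angles in rad, forces in N, time in s.
With the tool pointing down it reaches from about 0.375 to 0.9 m from the base axis. Payload 3.1 kg.
Tool frame: the origin (TCP) lies between the finger pads; the fingertips stand manip.finger_overhang ahead of it and the grasp point (between the pads) lies 5 mm behind it (manip.finger_overhang is the distance from the TCP to the fingertips, in m); z points along the fingers, y is the line along which they close (so a half turn about z gives the same grasp; the last joint's range is limited). The gripper opens to 85 mm and grips with 20 to 120 N. Pads are 22 mm wide; open, the fingers measure 114 mm over their backs; the gripper's body (76 mm by 85 mm) begins 54 mm behind the grasp point. The pads swing forward as they close: fully open they stand 13 mm farther back than shut.
Start: joints at [0.965, 0.527, 1.433, -0, 1.181, -0.178], TCP at [0.259, 0.569, 0.245] pointing down, gripper open.
Joint ranges: [-3.08, 3.08], [-0.75, 2.2], [0.22, 2.44], [-1.43, 4.57], [0, 2.65], [-2.85, 2.85]. Speed limits (rad/s): [2.79, 2.79, 3.14, 3.14, 3.14, 3.14].

### API

Orientations are given as a unit quaternion [x, y, z, w].
In Python, from station import manip gives the robot as it stands.
- The arm moves only by the tool drive_tool, never from a script. Its argument "plan" is a list of rows, each a list of 7 numbers: the shift along the tool's x, y, z in m, then the turn, a rotation vector about the tool's x, y, z in degrees, then the opening, from -1 (shut) to 1 (fully open). In form: [[x, y, z, wx, wy, wz, gripper], ...]. A call has 1 to 10 rows; each row shifts and turns the commanded pose from where the row before left it, along the tool's axes as they then stand; what a row does not reach is not made up. A row lasts 1/10 s, in which the tool goes at most 50 mm and 8.59 degrees, less where a joint would pass 70% of its speed; a pose out of reach is approached as far as the arm can. A call is refused whole if a number of a shift passes 0.05 or a number of a turn 8.59, either way. A call with a gripper value outside its range is refused whole. The fingers move at their own pace and stop on an object; "newtons" is the grip in N (left out, the last holds). Time passes only in rows, so rows that do not move let the fingers close. It gives the time, the measured TCP pose, the force, the opening and the grip force at its end, in the units of the state.
- manip.sense(): the state, without advancing time (a new reading comes with each control period).
- manip.snapshot(name): name is "side" or "top"; returns a dict with "image" (400x640x3 uint8, red, green, blue), "z_map" (400x640 float32, m along the optical axis (not along the pixel's ray), 0 where there is no reading), "fov_y" (degrees; the focal length in pixels is half the picture's height over the tangent of half this angle, whatever the lens; pixels are square), "cx", "cy" (the principal point, pixels), "k1" (the pictures are not rectified: a ray, as slopes to the right and down, at radius r is drawn at 1 + k1 r^2 times it, then the intrinsics apply), "extrinsics" (4x4, takes a point from camera to world coordinates). Camera axes: x right, y up, looking along -z (the intrinsics and any distortion apply to the point x, -y, -z); pixel columns grow to the right and rows downward; lengths in m; the calibration is good to about 2 mm. A picture is of the moment at which its call begins.
- manip.sign_off(): hands the job in; it is judged then, once.
The state is a dict: "t": time; "q": joint angles; "qd": joint speeds; "tau": joint torques, N m; "tcp_pos": TCP position; "tool_rot": TCP orientation; "force": force on the tool from outside, world axes, zero at the start; "ft_torque": the same for the moment, N m; "finger_gap": opening from 0.0 (shut) to 1.0 (fully open); "gripper_force": force on a finger pad.
Only numpy, scipy, OpenCV 4.12 (cv2) and the standard library are available. Lean on these libraries where they do the work, as an engineer would, in place of code of your own. Each camera call takes 0.05 s, during which the arm holds its last target. There are 200 camera calls.

## Working session

There is one attempt and no reset: what is moved stays moved. The work goes in short steps, Python scripts to look and compute and a tool call to move; the robot and the scene stay as the last step left them, time stands still between calls to the robot, and variables do not carry over. Pictures are saved under pics/ and viewed, at most 10 in all, crops included, and the job is handed in when it is done.

Besides the shell and the picture viewer there is one more tool, called after "Call:" by a JSON object that holds its "api" and its "payload", one argument or row to a line. drive_tool: Moves the arm, as the interface text tells. Its arguments: {"type":"object","properties":{"plan":{"type":"array"},"newtons":{"type":"number"}},"required":["plan"]}

```bash
ls; mkdir -p pics; cat > h.py <<'E'
import numpy as np, cv2
from station import manip
def snap(n):
    s=manip.snapshot(n); s['f']=200/np.tan(np.radians(s['fov_y'])/2); return s
def ray(s,u,v):
    K=np.array([[s['f'],0,s['cx']],[0,s['f'],s['cy']],[0,0,1]])
    p=cv2.undistortPoints(np.array([[[u,v]]],float),K,np.array([s['k1'],0,0,0,0.]))[0,0]
    E=np.array(s['extrinsics']); return E[:3,3],E[:3,:3]@np.array([p[0],-p[1],-1])
def onz(s,u,v,z):
    o,d=ray(s,u,v); return o+d*(z-o[2])/d[2]
def cloud(s):
    K=np.array([[s['f'],0,s['cx']],[0,s['f'],s['cy']],[0,0,1]])
    vv,uu=np.mgrid[0:400,0:640]
    p=cv2.undistortPoints(np.stack([uu,vv],-1).reshape(-1,1,2).astype(float),K,np.array([s['k1'],0,0,0,0.])).reshape(400,640,2)
    z=s['z_map']; c=np.stack([p[...,0]*z,-p[...,1]*z,-z],-1); E=np.array(s['extrinsics'])
    P=c@E[:3,:3].T+E[:3,3]; P[z==0]=np.nan; return P
E
python3 - <<'E'
from h import *
for n in('top','side'):
    s=snap(n); cv2.imwrite(f'pics/{n}0.png',s['image'][...,::-1]); np.savez(f'{n}0.npz',**s)
    print(n,s['fov_y'],s['cx'],s['cy'],s['k1'],np.round(s['extrinsics'],3).tolist())
print(manip.finger_overhang,manip.sense())
E
```

```text
pics
top 44.396582089978104 310.1648162679027 204.63249069585981 -0.05659865657608426 [[0.008, 0.972, -0.236, 0.267], [-1.0, 0.008, -0.004, -0.004], [-0.002, 0.236, 0.972, 1.363], [0.0, 0.0, 0.0, 1.0]]
side 57.745473638482785 322.15544820440226 197.9312701855494 0.015116486074051041 [[-0.761, 0.341, -0.553, 0.013], [-0.649, -0.398, 0.648, 0.638], [0.001, 0.852, 0.524, 0.585], [0.0, 0.0, 0.0, 1.0]]
0.014 {'t': 0.1, 'q': array([ 9.64478554e-01,  5.28382600e-01,  1.43380783e+00,  4.00879514e-06,
        1.18139650e+00, -1.78512385e-01]), 'qd': array([-0.00102368, -0.00219005, -0.00290066, -0.00066955,  0.00140979,
        0.0011238 ]), 'tau': array([-8.55302333e-04, -4.43304133e+01, -1.78586143e+01, -2.68264284e-04,
        3.93436974e-03,  3.43493639e-05]), 'tcp_pos': array([0.25890982, 0.56815524, 0.24441497]), 'tool_rot': array([ 2.12275898e-01,  9.77209266e-01, -9.20634648e-04, -3.83039138e-04]), 'force': array([-0.40678122, -0.40793481, -0.09256106]), 'ft_torque': array([0.01940814, 0.00778803, 0.02031173]), 'gripper_force': 0.0, 'finger_gap': 1.001238310003679}
```

View pics/top0.png

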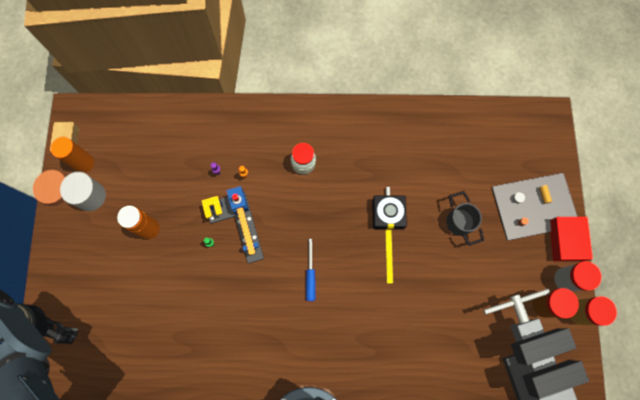

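View pics/side0.png

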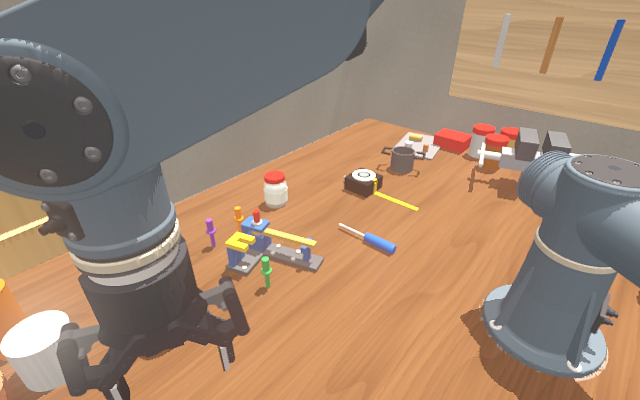

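Top view: the clevis is at about (238,200), with the yellow notch at (211,208) and the link bar running down to (258,255). The inspection camera is at (390,211), its yellow line running down to (389,282). The pin-like candidates are red (236,198), purple (214,169), orange (242,172) and green (208,242). Only the red one stands in the blue clevis, so that is the pin. I'll measure it and confirm with a crop.

```bash
python3 - <<'E'
from h import *
s=dict(np.load('top0.npz')); s={k:(v if v.ndim else float(v)) for k,v in s.items()}
im=s['image']; cv2.imwrite('pics/crop.png',cv2.resize(im[150:275,185:345,::-1],None,fx=5,fy=4.8,interpolation=cv2.INTER_CUBIC)[:600,:800])
P=cloud(s); hsv=cv2.cvtColor(im,cv2.COLOR_RGB2HSV).astype(int); H,S,V=hsv[...,0],hsv[...,1],hsv[...,2]
def reg(m,u0,u1,v0,v1):
    r=np.zeros_like(m);r[v0:v1,u0:u1]=m[v0:v1,u0:u1];return r
def rep(n,m,z):
    v,u=np.nonzero(m); p=P[m]; print(n,len(u),'px',u.mean().round(1),v.mean().round(1),'cloud med',np.nanmedian(p,0).round(4),'zmax',np.nanmax(p[:,2]).round(3),'plane',onz(s,u.mean(),v.mean(),z).round(4))
    return u,v
red=reg(((H<6)|(H>174))&(S>150)&(V>90),225,250,185,212)
rep('pin',red,.1)
rt=red&(P[...,2]>.108); rep('pintop',rt,.116)
yel=reg((H>22)&(H<34)&(S>170)&(V>120),195,224,190,230)
rep('notch',yel,.08); yt=yel&(abs(P[...,2]-.08)<.006); u,v=rep('notchtop',yt,.08)
q=np.array([onz(s,a,b,.08)[:2] for a,b in zip(u,v)],np.float32); print('rect',cv2.minAreaRect(q))
bl=reg((H>100)&(H<125)&(S>120),222,265,180,265); bt=bl&(abs(P[...,2]-.08)<.006); u,v=rep('ear',bt,.08)
br=reg((H>12)&(H<30)&(S>70)&(V>120)&(abs(P[...,2]-.067)<.008),228,270,200,265); u,v=rep('bar',br,.067)
q=np.array([onz(s,a,b,.067)[:2] for a,b in zip(u,v)],np.float32); print('rect',cv2.minAreaRect(q),cv2.fitLine(q,cv2.DIST_L2,0,.01,.01).ravel())
yl=reg((H>22)&(H<34)&(S>150)&(V>120),375,405,225,290); u,v=rep('line',yl,0)
q=np.array([onz(s,a,b,.0)[:2] for a,b in zip(u,v)],np.float32); print('rect',cv2.minAreaRect(q),cv2.fitLine(q,cv2.DIST_L2,0,.01,.01).ravel())
wh=reg((S<40)&(V>170),370,410,194,228); n,l,st,c=cv2.connectedComponentsWithStats(wh.astype(np.uint8)); print(st,c)
k=1+st[1:,4].argmax(); ct=cv2.findContours((l==k).astype(np.uint8),0,1)[0][0]; e=cv2.fitEllipse(ct); print(e); print('lens',onz(s,*e[0],.05),np.nanmedian(P[l==k],0))
for n,(u,v) in dict(jar=(303,154),can=(129,214),tin=(465,217),sd=(310,285),green=(208,241)).items(): print(n,P[v,u].round(3))
E
```

```text
pin 28 px 234.9 197.0 cloud med [0.5902 0.1991 0.1152] zmax 0.122 plane [0.5939 0.2018 0.1   ]
pintop 26 px 234.8 196.8 cloud med [0.5903 0.1991 0.1157] zmax 0.122 plane [0.5904 0.1994 0.116 ]
notch 280 px 211.1 206.2 cloud med [0.5764 0.2711 0.0805] zmax 0.087 plane [0.573  0.2684 0.08  ]
notchtop 244 px 211.4 205.8 cloud med [0.5761 0.2697 0.0808] zmax 0.086 plane [0.5741 0.2676 0.08  ]
rect ((0.5718445181846619, 0.2667343020439148), (0.051632992923259735, 0.044399015605449677), 16.97718620300293)
ear 192 px 236.4 197.3 cloud med [0.6006 0.2005 0.0805] zmax 0.086 plane [0.5982 0.2009 0.08  ]
bar 298 px 246.0 230.9 cloud med [0.508  0.1729 0.0675] zmax 0.074 plane [0.5086 0.1732 0.067 ]
rect ((0.5098435282707214, 0.1735328584909439), (0.13215579092502594, 0.016638895496726036), 17.422548294067383) [0.9532834 0.3020774 0.508808  0.173249 ]
line 359 px 389.0 254.3 cloud med [ 0.4555 -0.2192  0.0021] zmax 0.052 plane [ 0.4577 -0.2202  0.    ]
rect ((0.4598405659198761, -0.21906501054763794), (0.022454997524619102, 0.16409048438072205), 87.27649688720703) [ 0.9999074  -0.01361067  0.45801222 -0.22022112]
[[     0      0    640    400 255539]
 [   387    194      3      1      3]
 [   377    197     27     26    383]
 [   386    205     10     10     75]] [[319.37255761 199.48133553]
 [388.         194.        ]
 [390.1305483  209.98694517]
 [390.29333333 209.76      ]]
((390.13726806640625, 209.90452575683594), (24.9737491607666, 26.408466339111328), 102.88478088378906)
lens [ 0.57351363 -0.21907204  0.05      ] [ 0.57286575 -0.21895789  0.05000087]
jar [0.717 0.022 0.097]
can [0.529 0.455 0.172]
tin [ 0.564 -0.439  0.007]
sd [ 0.369 -0.     0.025]
green [0.477 0.27  0.085]
```

View pics/crop.png

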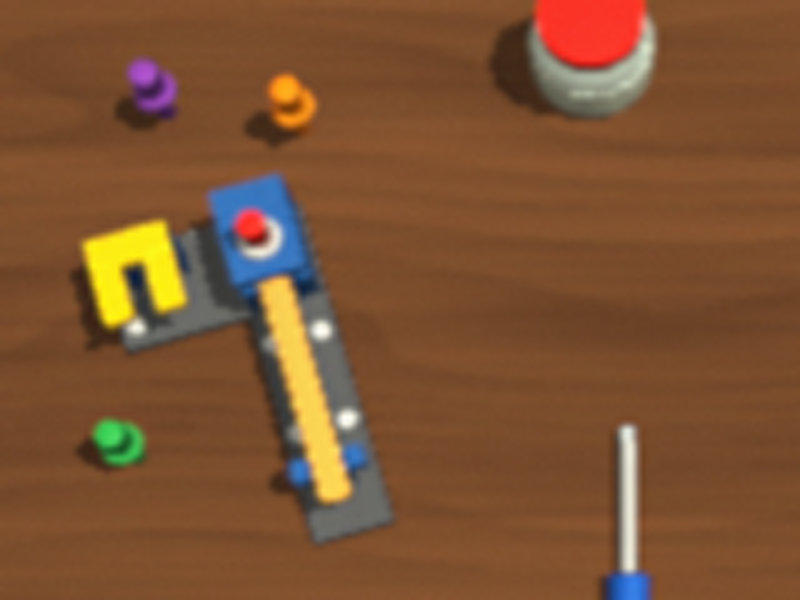

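The crop confirms it: the red handle with its white collar stands in the blue ear, and purple, orange and green stand loose on the bench. The measurements agree with each other:

| Item | Measured |
|---|---|
| Pin | (0.590, 0.199) |
| Clevis yaw | 17.4° |
| Notch | 70 mm to clevis +y of the pin |
| Lens | (0.573, -0.219) |
| Camera yaw | -0.8° |

I'm turning the tool to the clevis axes and moving over the pin.

Call:
{"api": "drive_tool", "payload": {
  "plan": [
    [0, 0, 0, 0, 0, -8.4, 1],
    [0, 0, 0, 0, 0, -8.4, 1],
    [0, 0, 0, 0, 0, -8.4, 1],
    [0, 0, 0, 0, 0, -8.4, 1],
    [0, 0, 0, 0, 0, -8.4, 1]
  ],
  "newtons": 40
}}

```text
t: 0.6
tcp_pos: [0.259, 0.5683, 0.2447]
tool_rot: [-0.155, 0.988, -0.001, -0.0]
force: [0.4, 0.5, 0.3]
finger_gap: 0.995
gripper_force: 0.0
```

Call:
{"api": "drive_tool", "payload": {
  "plan": [
    [-0.02, -0.044, 0, 0, 0, 0, 1],
    [-0.02, -0.044, 0, 0, 0, 0, 1],
    [-0.02, -0.044, 0, 0, 0, 0, 1],
    [-0.02, -0.044, 0, 0, 0, 0, 1],
    [-0.02, -0.044, 0, 0, 0, 0, 1],
    [-0.02, -0.044, 0, 0, 0, 0, 1],
    [-0.02, -0.044, 0, 0, 0, 0, 1],
    [-0.02, -0.044, 0, 0, 0, 0, 1],
    [0, 0, 0, 0, 0, 0, 1],
    [0, 0, 0, 0, 0, 0, 1]
  ]
}}

```text
t: 1.6
tcp_pos: [0.518, 0.2798, 0.2447]
tool_rot: [-0.151, 0.989, 0.0, -0.001]
force: [0.1, 0.0, -0.3]
finger_gap: 1.001
gripper_force: 0.0
```

```bash
cat >> h.py <<'E'
from scipy.spatial.transform import Rotation as Ro
def to(p,yaw=None):
    s=manip.sense(); R=Ro.from_quat(s['tool_rot']); M=R.as_matrix(); c=s['tcp_pos']
    print('t',round(s['t'],2),'tcp',c.round(4),'yaw y-90',(np.degrees(np.arctan2(M[1,1],M[0,1]))-90).round(2),'tilt z',M[:,2].round(4),'gap',round(s['finger_gap'],3),'gf',round(s['gripper_force'],1),'F',s['force'].round(1))
    print('tool shift mm',((M.T@(np.array(p)-c))*1000).round(1))
E
python3 - <<'E'
from h import *
to([.590,.199,.102])
E
```

```text
t 1.6 tcp [0.518  0.2798 0.2447] yaw y-90 17.31 tilt z [-0.0015 -0.     -1.    ] gap 1.001 gf 0.0 F [ 0.1  0.  -0.3]
tool shift mm [-44.9 -98.7 142.6]
```

Call:
{"api": "drive_tool", "payload": {
  "plan": [
    [-0.015, -0.033, 0, 0, 0, 0, 1],
    [-0.015, -0.033, 0, 0, 0, 0, 1],
    [-0.015, -0.033, 0.03, 0, 0, 0, 1],
    [0, 0, 0.04, 0, 0, 0, 1],
    [0, 0, 0, 0, 0, 0, 1],
    [0, 0, 0, 0, 0, 0, 1]
  ]
}}

```text
t: 2.2
tcp_pos: [0.5886, 0.2015, 0.1748]
tool_rot: [-0.153, 0.988, 0.0, -0.002]
force: [0.2, -0.1, 0.7]
finger_gap: 0.998
gripper_force: 0.0
```

```bash
python3 - <<'E'
from h import *
s=dict(np.load('side0.npz')); s={k:(v if v.ndim else float(v)) for k,v in s.items()}
im=s['image'];P=cloud(s);H,S,V=[cv2.cvtColor(im,cv2.COLOR_RGB2HSV).astype(int)[...,i] for i in range(3)]
m=((H<6)|(H>174))&(S>150)&(V>90); m[:200]=0;m[235:]=0;m[:,:240]=0;m[:,270:]=0
v,u=np.nonzero(m); print(len(u),u.mean(),v.min(),v.max(),np.nanmedian(P[m],0).round(4))
# handle centre axis: ray of mask centroid at z~.100
print(onz(s,u.mean(),v.mean(),.100).round(4))
to([.590,.199,.102])
E
```

```text
62 255.93548387096774 210 222 [0.5874 0.2035 0.1048]
[0.5923 0.1995 0.1   ]
t 2.2 tcp [0.5886 0.2015 0.1748] yaw y-90 17.59 tilt z [-3.4e-03 -1.0e-04 -1.0e+00] gap 0.998 gf 0.0 F [ 0.2 -0.1  0.7]
tool shift mm [-0.8 -2.8 72.8]
```

Call:
{"api": "drive_tool", "payload": {
  "plan": [
    [-0.001, -0.0025, 0.03, 0, 0, 0, 1],
    [0, 0, 0.03, 0, 0, 0, 1],
    [0, 0, 0.012, 0, 0, 0, 1],
    [0, 0, 0, 0, 0, 0, 1],
    [0, 0, 0, 0, 0, 0, 1]
  ]
}}

```text
t: 2.7
tcp_pos: [0.5929, 0.199, 0.1051]
tool_rot: [-0.153, 0.988, 0.0, 0.001]
force: [0.3, 0.9, 0.7]
finger_gap: 0.999
gripper_force: 0.0
```

```bash
python3 - <<'E'
from h import *
to([.590,.199,.102])
s=snap('side'); cv2.imwrite('pics/a.png',cv2.resize(s['image'][150:310,160:400,::-1],None,fx=3,fy=3,interpolation=2))
E
```

```text
t 2.7 tcp [0.5929 0.199  0.1051] yaw y-90 17.55 tilt z [ 2.8e-03  5.0e-04 -1.0e+00] gap 0.999 gf 0.0 F [0.3 0.9 0.7]
tool shift mm [2.8 0.9 3.1]
```

View pics/a.png

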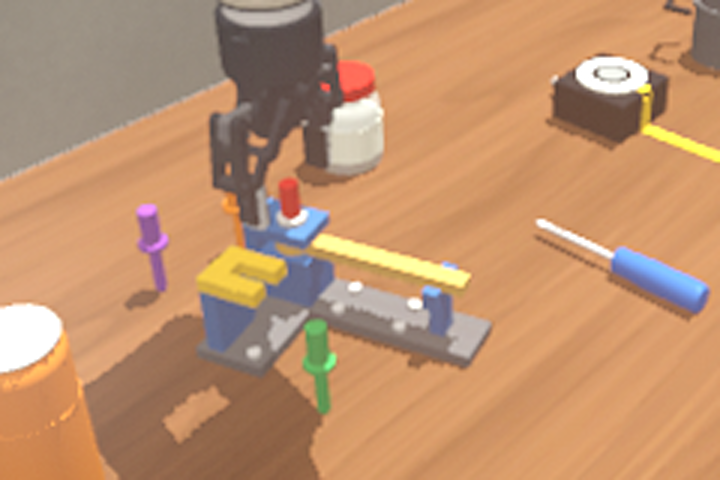

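The crop shows the near finger at (255,205) on the notch side of the red handle (290,195). The other finger is hidden behind, and both are clear of the ear. I'm closing the gripper.

Call:
{"api": "drive_tool", "payload": {
  "plan": [
    [0.002, 0.0005, 0.002, 0, 0, 0, 0.2],
    [0, 0, 0, 0, 0, 0, -1],
    [0, 0, 0, 0, 0, 0, -1],
    [0, 0, 0, 0, 0, 0, -1],
    [0, 0, 0, 0, 0, 0, -1],
    [0, 0, 0, 0, 0, 0, -1],
    [0, 0, 0, 0, 0, 0, -1],
    [0, 0, 0, 0, 0, 0, -1],
    [0, 0, 0, 0, 0, 0, -1]
  ],
  "newtons": 40
}}

```text
t: 3.65
tcp_pos: [0.5901, 0.1979, 0.1016]
tool_rot: [-0.152, 0.988, -0.0, 0.0]
force: [-0.8, -0.3, 2.6]
finger_gap: 0.173
gripper_force: 38.9
```

```bash
python3 - <<'E'
from h import *
to([.590,.199,.102])
E
```

```text
t 3.65 tcp [0.5901 0.1979 0.1016] yaw y-90 17.49 tilt z [ 5.e-04  1.e-04 -1.e+00] gap 0.173 gf 38.9 F [-0.8 -0.3  2.6]
tool shift mm [-0.2  1.  -0.4]
```

Call:
{"api": "drive_tool", "payload": {
  "plan": [
    [0, 0, -0.01, 0, 0, 0, -1],
    [0, 0, -0.015, 0, 0, 0, -1],
    [0, 0, -0.015, 0, 0, 0, -1],
    [0, 0, -0.02, 0, 0, 0, -1],
    [0, 0, 0, 0, 0, 0, -1],
    [0, 0, 0, 0, 0, 0, -1],
    [0, 0, 0, 0, 0, 0, -1]
  ]
}}

```text
t: 4.35
tcp_pos: [0.5893, 0.1978, 0.1608]
tool_rot: [-0.152, 0.988, -0.0, -0.001]
force: [1.1, -0.2, -0.4]
finger_gap: 0.173
gripper_force: 38.9
```

```bash
python3 - <<'E'
from h import *
y=np.radians(17.4)
x0=np.array([.5901,.1979]); seat=x0+.07*np.array([-np.sin(y),np.cos(y)])-.002*np.array([np.cos(y),np.sin(y)]); print(seat)
to([*seat,.1616])
E
```

```text
[0.56725866 0.26409874]
t 4.35 tcp [0.5893 0.1978 0.1608] yaw y-90 17.49 tilt z [-1.4e-03 -2.0e-04 -1.0e+00] gap 0.173 gf 38.9 F [ 1.1 -0.2 -0.4]
tool shift mm [ 1.1 69.9 -0.8]
```

Call:
{"api": "drive_tool", "payload": {
  "plan": [
    [0, 0.02, 0, 0, 0, 0, -1],
    [0.001, 0.03, 0, 0, 0, 0, -1],
    [0, 0.02, 0, 0, 0, 0, -1],
    [0, 0, 0, 0, 0, 0, -1],
    [0, 0, 0, 0, 0, 0, -1],
    [0, 0, 0, 0, 0, 0, -1],
    [0, 0, 0, 0, 0, 0, -1]
  ]
}}

```text
t: 5.05
tcp_pos: [0.5683, 0.2634, 0.161]
tool_rot: [-0.151, 0.988, -0.0, -0.0]
force: [0.1, -1.1, -0.3]
finger_gap: 0.169
gripper_force: 39.1
```

```bash
python3 - <<'E'
from h import *
to([.5673,.2641,.1016])
s=snap('side'); cv2.imwrite('pics/b.png',cv2.resize(s['image'][150:310,160:400,::-1],None,fx=3,fy=3,interpolation=2))
im=s['image'];P=cloud(s);H,S,V=[cv2.cvtColor(im,cv2.COLOR_RGB2HSV).astype(int)[...,i] for i in range(3)]
E
```

```text
t 5.05 tcp [0.5683 0.2634 0.161 ] yaw y-90 17.42 tilt z [-5.e-04 -4.e-04 -1.e+00] gap 0.169 gf 39.1 F [ 0.1 -1.1 -0.3]
tool shift mm [ 0.7  1.  59.4]
```

View pics/b.png

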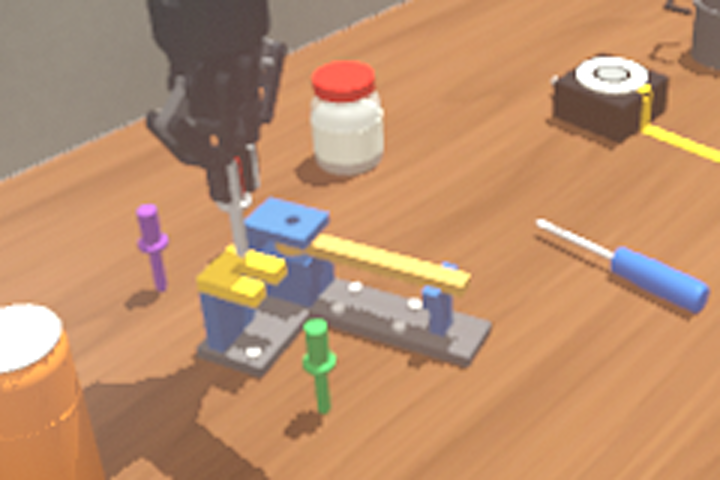

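The pin hangs plumb: its slant matches the green look-alike's perspective slant. Its tip is at (240,252), just above the back of the slot at (240,268). I'm lowering it in small steps and watching the force.

Call:
{"api": "drive_tool", "payload": {
  "plan": [
    [0.001, 0.0005, 0.01, 0, 0, 0, -1],
    [0, 0, 0.01, 0, 0, 0, -1],
    [0, 0, 0.008, 0, 0, 0, -1],
    [0, 0, 0, 0, 0, 0, -1],
    [0, 0, 0, 0, 0, 0, -1]
  ]
}}

```text
t: 5.6
tcp_pos: [0.5667, 0.2645, 0.1327]
tool_rot: [-0.152, 0.988, -0.0, -0.001]
force: [-0.1, 0.3, -0.4]
finger_gap: 0.175
gripper_force: 39.1
```

```bash
python3 - <<'E'
from h import *
to([.5673,.2641,.1016])
E
```

```text
t 5.6 tcp [0.5667 0.2645 0.1327] yaw y-90 17.49 tilt z [-1.e-03 -3.e-04 -1.e+00] gap 0.175 gf 39.1 F [-0.1  0.3 -0.4]
tool shift mm [-0.5 -0.5 31.1]
```

No contact force with the tip 14 mm into the slot, so I'm going down the rest.

Call:
{"api": "drive_tool", "payload": {
  "plan": [
    [0, 0, 0.01, 0, 0, 0, -1],
    [0, 0, 0.01, 0, 0, 0, -1],
    [0, 0, 0.006, 0, 0, 0, -1],
    [0, 0, 0.003, 0, 0, 0, -1],
    [0, 0, 0.0015, 0, 0, 0, -1],
    [0, 0, 0, 0, 0, 0, -1],
    [0, 0, 0, 0, 0, 0, -1]
  ]
}}

```text
t: 6.3
tcp_pos: [0.5671, 0.2646, 0.103]
tool_rot: [-0.152, 0.988, 0.0, 0.0]
force: [0.4, 0.3, -0.8]
finger_gap: 0.171
gripper_force: 39.1
```

```bash
python3 - <<'E'
from h import *
to([.5673,.2641,.1016])
E
```

```text
t 6.3 tcp [0.5671 0.2646 0.103 ] yaw y-90 17.49 tilt z [ 6.e-04  1.e-04 -1.e+00] gap 0.171 gf 39.1 F [ 0.4  0.3 -0.8]
tool shift mm [-0.  -0.6  1.4]
```

Lower 1 mm more, release slowly, then rise.

Call:
{"api": "drive_tool", "payload": {
  "plan": [
    [0, 0, 0.001, 0, 0, 0, -1],
    [0, 0, 0, 0, 0, 0, -1],
    [0, 0, 0, 0, 0, 0, -0.3],
    [0, 0, 0, 0, 0, 0, 0.2],
    [0, 0, 0, 0, 0, 0, 0.6],
    [0, 0, 0, 0, 0, 0, 0.6],
    [0, 0, 0, 0, 0, 0, 0.6],
    [0, 0, 0, 0, 0, 0, 0.6],
    [0, 0, 0, 0, 0, 0, 0.6]
  ]
}}

```text
t: 7.2
tcp_pos: [0.5669, 0.2646, 0.1018]
tool_rot: [-0.152, 0.988, 0.0, -0.0]
force: [0.0, 0.2, 0.3]
finger_gap: 0.797
gripper_force: 0.0
```

Call:
{"api": "drive_tool", "payload": {
  "plan": [
    [0, 0, -0.02, 0, 0, 0, 0.6],
    [0, 0, -0.04, 0, 0, 0, 0.6],
    [0, 0, -0.04, 0, 0, 0, 0.6],
    [0, -0.03, 0, 0, 0, 0, 0.6],
    [0.03, -0.04, 0, 0, 0, 0, 0.6],
    [0.045, 0, 0, 0, 0, 0, 0.6],
    [0, 0, 0, 0, 0, 0, 0.6],
    [0, 0, 0, 0, 0, 0, 0.6]
  ]
}}

```text
t: 8.0
tcp_pos: [0.5153, 0.1749, 0.2019]
tool_rot: [-0.152, 0.988, 0.0, -0.0]
force: [0.8, -0.1, 1.4]
finger_gap: 0.801
gripper_force: 0.0
```

```bash
python3 - <<'E'
from h import *
s=snap('side'); cv2.imwrite('pics/c.png',cv2.resize(s['image'][150:310,160:400,::-1],None,fx=3,fy=3,interpolation=2))
P=cloud(s);H,S,V=[cv2.cvtColor(s['image'],cv2.COLOR_RGB2HSV).astype(int)[...,i] for i in range(3)]
m=((H<6)|(H>174))&(S>150)&(V>90); m[:200]=0;m[300:]=0;m[:,:200]=0;m[:,270:]=0
v,u=np.nonzero(m); print(len(u),u.mean(),v.min(),v.max(),np.nanmedian(P[m],0).round(4),np.nanmax(P[m][:,2]))
if len(u): print(onz(s,u.mean(),v.mean(),.1))
y=np.radians(17.4); print(np.array([.590,.1985])-.075*np.array([np.cos(y),np.sin(y)]))
to([.5184,.1762,.067])
E
```

```text
78 239.67948717948718 226 239 [0.5635 0.2699 0.1051] 0.11780847449265064
[0.56933243 0.26604658 0.1       ]
[0.51843198 0.17607194]
t 8.05 tcp [0.5172 0.1754 0.2023] yaw y-90 17.47 tilt z [ 2.1e-03  4.0e-04 -1.0e+00] gap 0.801 gf 0.0 F [-0.3 -0.1  1. ]
tool shift mm [ -1.1   0.5 135.3]
```

View pics/c.png

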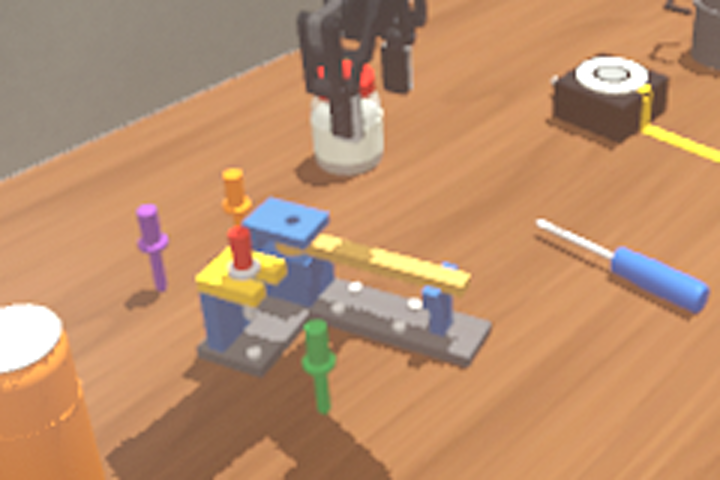

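The pin stands upright with its collar at (240,268) on the yellow plate, handle top at z≈0.117, released. The brass bar still lies from (315,243) to (468,280). Next I descend on the bar at 75 mm from the eye.

Call:
{"api": "drive_tool", "payload": {
  "plan": [
    [-0.001, 0.0005, 0.04, 0, 0, 0, 0.4],
    [0, 0, 0.04, 0, 0, 0, 0.4],
    [0, 0, 0.03, 0, 0, 0, 0.4],
    [0, 0, 0.02, 0, 0, 0, 0.4],
    [0, 0, 0.014, 0, 0, 0, 0.4],
    [0, 0, 0, 0, 0, 0, 0.4],
    [0, 0, 0, 0, 0, 0, 0.4]
  ]
}}

```text
t: 8.75
tcp_pos: [0.5183, 0.1764, 0.0581]
tool_rot: [-0.152, 0.988, -0.0, 0.001]
force: [-1.1, -0.1, 0.2]
finger_gap: 0.703
gripper_force: 0.0
```

```bash
python3 - <<'E'
from h import *
to([.5184,.1761,.057])
E
```

```text
t 8.75 tcp [0.5183 0.1764 0.0581] yaw y-90 17.51 tilt z [ 1.6e-03  2.0e-04 -1.0e+00] gap 0.703 gf 0.0 F [-1.1 -0.1  0.2]
tool shift mm [ 0.1 -0.3  1.1]
```

Call:
{"api": "drive_tool", "payload": {
  "plan": [
    [0, 0, 0.001, 0, 0, 0, -1],
    [0, 0, 0, 0, 0, 0, -1],
    [0, 0, 0, 0, 0, 0, -1],
    [0, 0, 0, 0, 0, 0, -1],
    [0, 0, 0, 0, 0, 0, -1],
    [0, 0, 0, 0, 0, 0, -1],
    [0, 0, 0, 0, 0, 0, -1],
    [0, 0, 0, 0, 0, 0, -1]
  ],
  "newtons": 70
}}

```text
t: 9.55
tcp_pos: [0.5178, 0.1761, 0.0579]
tool_rot: [-0.152, 0.988, -0.0, 0.001]
force: [-0.9, 0.0, 5.8]
finger_gap: 0.168
gripper_force: 68.8
```

Call:
{"api": "drive_tool", "payload": {
  "plan": [
    [0.005, 0, -0.002, 0, 0, 0, -1],
    [0.01, 0, 0, 0, 0, 0, -1],
    [0.01, 0, 0, 0, 0, 0, -1],
    [0.015, 0, 0, 0, 0, 0, -1],
    [0.015, 0, 0, 0, 0, 0, -1],
    [0, 0, 0, 0, 0, 0, -1],
    [0, 0, 0, 0, 0, 0, -1]
  ]
}}

```text
t: 10.25
tcp_pos: [0.4844, 0.1637, 0.0604]
tool_rot: [-0.15, 0.988, 0.001, 0.022]
force: [27.0, 19.0, -22.0]
finger_gap: 0.173
gripper_force: 88.4
```

```bash
python3 - <<'E'
from h import *
to([.5184,.1761,.057])
E
```

```text
t 10.25 tcp [0.4844 0.1637 0.0604] yaw y-90 17.25 tilt z [ 0.0436  0.0085 -0.999 ] gap 0.173 gf 88.4 F [ 27.  19. -22.]
tool shift mm [-36.    1.8   5. ]
```

Blocked at about 35 mm. The pads (±11 mm) at bar −75 − 35 = −121 mm have met the rest post's edge at −124 mm. The remedy is to back off, let go and re-grip nearer the eye.

Call:
{"api": "drive_tool", "payload": {
  "plan": [
    [-0.015, 0, 0, 0, 0, 0, -1],
    [-0.01, 0, 0, 0, 0, 0, -1],
    [0, 0, 0, 0, 0, 0, -1],
    [0, 0, 0, 0, 0, 0, -1]
  ]
}}

```text
t: 10.65
tcp_pos: [0.4879, 0.1668, 0.0588]
tool_rot: [-0.152, 0.988, 0.0, -0.0]
force: [1.3, -0.2, -0.8]
finger_gap: 0.173
gripper_force: 73.9
```

```bash
python3 - <<'E'
from h import *
to([.5184,.1761,.059])
E
```

```text
t 10.65 tcp [0.4879 0.1668 0.0588] yaw y-90 17.48 tilt z [-0.  0. -1.] gap 0.173 gf 73.9 F [ 1.3 -0.2 -0.8]
tool shift mm [-31.9  -0.3  -0.2]
```

Call:
{"api": "drive_tool", "payload": {
  "plan": [
    [0, 0, 0.001, 0, 0, 0, 0],
    [0, 0, 0, 0, 0, 0, 0],
    [0, 0, 0, 0, 0, 0, 0],
    [0, 0, 0, 0, 0, 0, 0],
    [-0.01, 0, 0, 0, 0, 0, 0],
    [-0.015, 0, -0.001, 0, 0, 0, 0],
    [0, 0, 0, 0, 0, 0, 0],
    [0, 0, 0, 0, 0, 0, 0]
  ]
}}

```text
t: 11.45
tcp_pos: [0.5126, 0.1746, 0.0588]
tool_rot: [-0.152, 0.988, -0.0, -0.0]
force: [-0.3, 0.3, -0.6]
finger_gap: 0.503
gripper_force: 0.0
```

Call:
{"api": "drive_tool", "payload": {
  "plan": [
    [0, 0, 0, 0, 0, 0, -1],
    [0, 0, 0, 0, 0, 0, -1],
    [0, 0, 0, 0, 0, 0, -1],
    [0, 0, 0, 0, 0, 0, -1],
    [0, 0, 0, 0, 0, 0, -1],
    [0, 0, 0, 0, 0, 0, -1]
  ],
  "newtons": 90
}}

```text
t: 12.05
tcp_pos: [0.5116, 0.1744, 0.0589]
tool_rot: [-0.152, 0.988, -0.0, -0.001]
force: [-2.7, -1.0, 4.7]
finger_gap: 0.166
gripper_force: 88.3
```

Call:
{"api": "drive_tool", "payload": {
  "plan": [
    [0.005, 0, -0.001, 0, 0, 0, -1],
    [0.008, 0, 0, 0, 0, 0, -1],
    [0.008, 0, 0, 0, 0, 0, -1],
    [0, 0, 0, 0, 0, 0, -1],
    [0, 0, 0, 0, 0, 0, -1]
  ]
}}

```text
t: 12.55
tcp_pos: [0.4922, 0.1681, 0.0597]
tool_rot: [-0.152, 0.988, 0.0, 0.0]
force: [0.4, -0.6, -1.3]
finger_gap: 0.165
gripper_force: 87.8
```

```bash
python3 - <<'E'
from h import *
to([.5184,.1761,.059])
s=snap('side'); cv2.imwrite('pics/d.png',cv2.resize(s['image'][150:310,160:400,::-1],None,fx=3,fy=3,interpolation=2))
E
```

```text
t 12.55 tcp [0.4922 0.1681 0.0597] yaw y-90 17.48 tilt z [ 0.  0. -1.] gap 0.165 gf 87.8 F [ 0.4 -0.6 -1.3]
tool shift mm [-27.4  -0.3   0.7]
```

View pics/d.png

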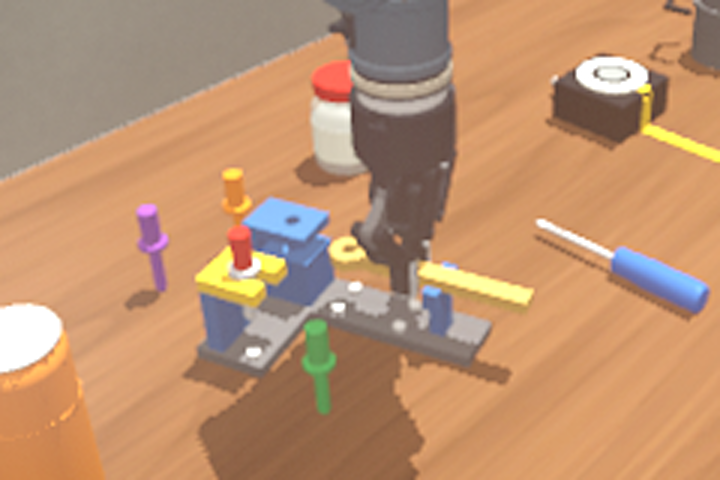

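The eye at (345,248) is out of the clevis with the link held. I'm lifting it, turning 18.3° and carrying it at height.

Call:
{"api": "drive_tool", "payload": {
  "plan": [
    [0, 0, -0.01, 0, 0, 0, -1],
    [0, 0, -0.02, 0, 0, 0, -1],
    [0, 0, -0.03, 0, 0, 0, -1],
    [0, 0, -0.03, 0, 0, 0, -1],
    [0, 0, -0.03, 0, 0, 0, -1],
    [0, 0, -0.03, 0, 0, 0, -1],
    [0, 0, -0.02, 0, 0, 0, -1],
    [0, 0, -0.01, 0, 0, 0, -1],
    [0, 0, 0, 0, 0, 0, -1]
  ]
}}

```text
t: 13.5
tcp_pos: [0.4931, 0.1684, 0.2415]
tool_rot: [-0.152, 0.988, -0.0, 0.002]
force: [0.6, 0.0, -2.0]
finger_gap: 0.166
gripper_force: 87.8
```

Call:
{"api": "drive_tool", "payload": {
  "plan": [
    [0, 0, 0, 0, 0, 4.6, -1],
    [0, 0, 0, 0, 0, 4.6, -1],
    [0, 0, 0, 0, 0, 4.6, -1],
    [0, 0, 0, 0, 0, 4.5, -1],
    [0, 0, 0, 0, 0, 0, -1],
    [0, 0, 0, 0, 0, 0, -1]
  ]
}}

```text
t: 14.1
tcp_pos: [0.4917, 0.1681, 0.2387]
tool_rot: [0.006, 1.0, -0.0, -0.001]
force: [0.1, -0.7, -1.8]
finger_gap: 0.161
gripper_force: 87.9
```

Call:
{"api": "drive_tool", "payload": {
  "plan": [
    [0, -0.02, 0, 0, 0, 0, -1],
    [0, -0.03, 0, 0, 0, 0, -1],
    [-0.005, -0.04, 0, 0, 0, 0, -1],
    [-0.005, -0.04, 0, 0, 0, 0, -1],
    [-0.005, -0.04, 0, 0, 0, 0, -1],
    [-0.005, -0.04, 0, 0, 0, 0, -1],
    [-0.005, -0.04, 0, 0, 0, 0, -1],
    [-0.005, -0.04, 0, 0, 0, 0, -1],
    [0, -0.04, 0, 0, 0, 0, -1],
    [0, -0.03, 0, 0, 0, 0, -1]
  ]
}}

```text
t: 15.1
tcp_pos: [0.5172, -0.1947, 0.2393]
tool_rot: [0.007, 1.0, -0.0, -0.0]
force: [0.1, 0.3, -1.4]
finger_gap: 0.165
gripper_force: 88.0
```

Call:
{"api": "drive_tool", "payload": {
  "plan": [
    [0, -0.02, 0, 0, 0, 0, -1],
    [0, 0, 0, 0, 0, 0, -1],
    [0, 0, 0, 0, 0, 0, -1],
    [0, 0, 0, 0, 0, 0, -1]
  ]
}}

```text
t: 15.5
tcp_pos: [0.5166, -0.2109, 0.2394]
tool_rot: [0.006, 1.0, 0.001, -0.001]
force: [-0.7, 0.7, -2.5]
finger_gap: 0.168
gripper_force: 88.1
```

```bash
cat > m.py <<'E'
from h import *
to([.523,-.2183,.1748])
s=snap('top'); im=s['image']; P=cloud(s)
H,S,V=[cv2.cvtColor(im,cv2.COLOR_RGB2HSV).astype(int)[...,i] for i in range(3)]
m=(H>12)&(H<32)&(S>70)&(V>120)&(P[...,2]>.1)&(P[...,0]>.3)&(P[...,0]<.7)&(abs(P[...,1]+.22)<.08)
p=P[m]; z=np.nanmedian(p[:,2]); print('n',m.sum(),'z med',z, 'cov x',p[:,0].min(),p[:,0].max())
A=np.c_[p[:,:2],np.ones(len(p))]; print('plane slopes',np.linalg.lstsq(A,p[:,2],rcond=None)[0])
v,u=np.nonzero(m); q=np.array([onz(s,a,b,z)[:2] for a,b in zip(u,v)],np.float32)
print('extent x',q[:,0].min(),q[:,0].max()); l=cv2.fitLine(q,cv2.DIST_HUBER,0,.01,.01).ravel(); print('line',l,np.degrees(np.arctan2(l[1],l[0])))
e=q[q[:,0]>q[:,0].max()-.032]; print('eye bbox centre',(e.min(0)+e.max(0))/2,e.max(0)-e.min(0), 'from xmax',q[:,0].max()-.016)
cv2.imwrite('pics/e.png',cv2.resize(im[130:290,320:480,::-1],None,fx=3.5,fy=3.5,interpolation=2))
E
python3 m.py
```

```text
t 15.5 tcp [ 0.5166 -0.2109  0.2394] yaw y-90 -0.74 tilt z [-0.0012  0.0013 -1.    ] gap 0.168 gf 88.1 F [-0.7  0.7 -2.5]
tool shift mm [-6.6 -7.4 64.6]
n 25 z med 0.2495124364123309 cov x 0.48818381548106904 0.5851751257277082
plane slopes [-2.14051864  2.48308154  1.97464094]
extent x 0.5654802 0.58512324
line [ 0.8846521  -0.46625173  0.57211    -0.19907744] -27.791262
eye bbox centre [ 0.5753017  -0.20056894] [0.01964307 0.01239417] from xmax 0.56912327
```

View pics/e.png

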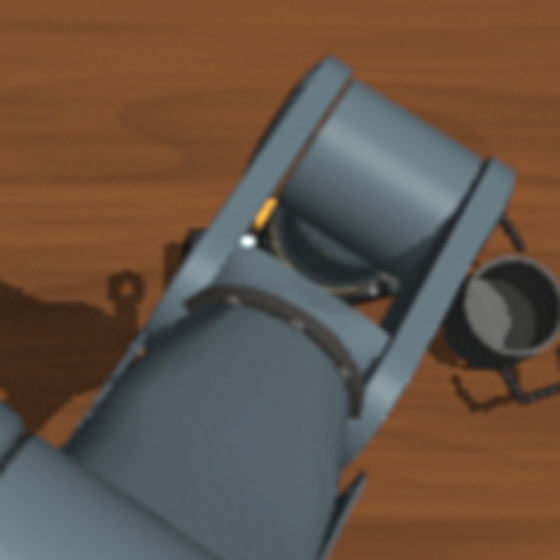

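The arm hides the link from above; only a sliver of the eye shows at (265,212). I'll finish the move and measure from the side camera.

Call:
{"api": "drive_tool", "payload": {
  "plan": [
    [-0.006, -0.007, 0.01, 0, 0, 0, -1],
    [0, 0, 0.02, 0, 0, 0, -1],
    [0, 0, 0.02, 0, 0, 0, -1],
    [0, 0, 0.014, 0, 0, 0, -1],
    [0, 0, 0, 0, 0, 0, -1],
    [0, 0, 0, 0, 0, 0, -1],
    [0, 0, 0, 0, 0, 0, -1]
  ]
}}

```text
t: 16.25
tcp_pos: [0.5237, -0.2195, 0.1765]
tool_rot: [0.007, 1.0, -0.001, 0.001]
force: [-1.0, -0.6, -2.1]
finger_gap: 0.164
gripper_force: 88.1
```

```bash
cat > m2.py <<'E'
from h import *
to([.523,-.2183,.1748])
s=snap('side'); im=s['image']; P=cloud(s)
H,S,V=[cv2.cvtColor(im,cv2.COLOR_RGB2HSV).astype(int)[...,i] for i in range(3)]
m=(H>12)&(H<32)&(S>70)&(V>100)&(P[...,2]>.14)&(P[...,2]<.22)&(P[...,0]>.3)&(P[...,0]<.7)&(abs(P[...,1]+.22)<.08)
top=m&(V>0); p=P[m]; print('n',len(p))
zt=.1748+.0085
for lo in np.arange(.38,.62,.02):
    k=m&(P[...,0]>=lo)&(P[...,0]<lo+.02)
    if k.any(): print(round(lo,2),k.sum(),'z',np.percentile(P[k][:,2],[5,50,95]).round(4),'y',np.percentile(P[k][:,1],[3,50,97]).round(4))
print('x range',np.percentile(p[:,0],[.5,99.5]))
ys,xs=np.nonzero(m); print('px',xs.min(),xs.max(),ys.min(),ys.max())
c=im[max(0,ys.min()-40):ys.max()+60,max(0,xs.min()-40):xs.max()+40,::-1]; cv2.imwrite('pics/f.png',cv2.resize(c,None,fx=4,fy=4,interpolation=2)[:600,:800])
E
python3 m2.py
```

```text
t 16.25 tcp [ 0.5237 -0.2195  0.1765] yaw y-90 -0.78 tilt z [ 0.0016 -0.0011 -1.    ] gap 0.164 gf 88.1 F [-1.  -0.6 -2.1]
tool shift mm [0.7 1.2 1.7]
n 279
0.42 42 z [0.1732 0.18   0.1842] y [-0.2231 -0.2119 -0.2084]
0.44 37 z [0.1726 0.1809 0.1843] y [-0.224  -0.2116 -0.2079]
0.46 37 z [0.1734 0.1822 0.1851] y [-0.2224 -0.2121 -0.2089]
0.48 40 z [0.1724 0.1815 0.1848] y [-0.2267 -0.2121 -0.2096]
0.5 29 z [0.1718 0.1822 0.1851] y [-0.2262 -0.2126 -0.2084]
0.52 6 z [0.176  0.1857 0.1931] y [-0.2126 -0.2061 -0.1977]
0.54 30 z [0.1728 0.1808 0.1849] y [-0.2259 -0.2125 -0.2103]
0.56 44 z [0.175  0.1823 0.185 ] y [-0.2315 -0.2108 -0.2032]
0.58 14 z [0.178  0.1831 0.1842] y [-0.2307 -0.2202 -0.2071]
x range [0.42333286 0.58636595]
px 361 411 132 151
```

View pics/f.png

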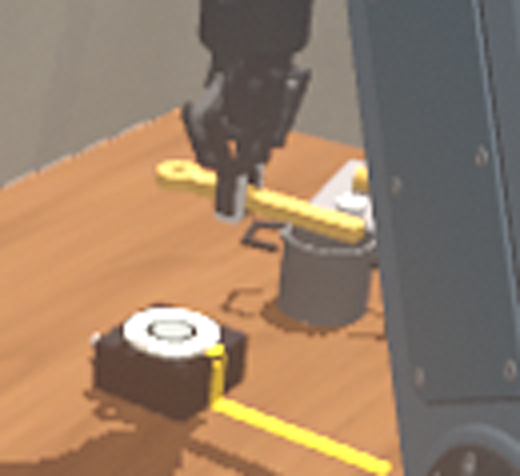

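The link is level: its top is at z≈0.184 along its whole length, so the underside sits about 121 mm above the glass. The eye at (175,172) measures (0.573, -0.2195), against the lens at (0.573, -0.219). The bar lies parallel to the yellow line at yaw -0.8°, pointing away from the lens. I'll let it settle, then hand in.

Call:
{"api": "drive_tool", "payload": {
  "plan": [
    [0, 0, 0, 0, 0, 0, -1],
    [0, 0, 0, 0, 0, 0, -1],
    [0, 0, 0, 0, 0, 0, -1],
    [0, 0, 0, 0, 0, 0, -1],
    [0, 0, 0, 0, 0, 0, -1]
  ]
}}

```text
t: 16.8
tcp_pos: [0.5229, -0.2193, 0.1759]
tool_rot: [0.007, 1.0, -0.0, 0.0]
force: [-0.2, 0.5, -1.9]
finger_gap: 0.166
gripper_force: 88.1
```

```bash
python3 - <<'E'
from h import *
to([.523,-.2183,.1748]); print(manip.sign_off())
E
```

```text
t 16.8 tcp [ 0.5229 -0.2193  0.1759] yaw y-90 -0.81 tilt z [ 1.e-04 -1.e-04 -1.e+00] gap 0.166 gf 88.1 F [-0.2  0.5 -1.9]
tool shift mm [-0.1  1.   1.1]
the job is handed in; nothing more can be done
None
```

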